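# Show the unripe punnet to the inspection camera

### The arm

A 6-joint arm with a two-finger parallel gripper is mounted at the origin on the work surface. World frame = base frame: x ahead of the robot, y to its left, z up, the work surface at z = 0. Lengths are in m, angles in rad, forces in N, time in s.
With the tool pointing down it reaches from about 0.25 to 0.775 m from the base axis. Payload 4 kg.
Tool frame: the origin (TCP) lies on the centre line of the jaws, within the pads' length; the fingertips stand 25 mm ahead of it and the grasp point (between the pads) lies 6 mm ahead of it; z points along the fingers, y is the line along which they close (so a half turn about z gives the same grasp; the last joint's range is limited). The gripper opens to 94 mm and grips with 3 to 60 N. Pads are 16 mm wide; open, the fingers measure 119 mm over their backs; the gripper's body (75 mm by 177 mm) begins 78 mm behind the grasp point.
Start: joints at [1.064, 0.087, 1.371, -0, 1.684, -0.103], TCP at [0.216, 0.506, 0.231] pointing down, gripper open.
Joint ranges: [-3.1, 3.1], [-0.76, 2.03], [0.27, 2.55], [-1.08, 4.22], [0.17, 2.65], [-2.57, 2.57]. Speed limits (rad/s): [2.79, 2.79, 3.14, 3.14, 3.14, 3.14].

### API

Orientations are given as [roll, pitch, yaw] about the fixed x, y, z axes, in that order (R = Rz(yaw) Ry(pitch) Rx(roll)).
In Python, from bench import sensors, optics, ticket gives the robot as it stands.
- The arm moves only by the tool send_rows, never from a script. Its argument "rows" is a list of rows, each a list of 6 numbers: the shift along the world's x, y, z in mm, then the turn, a rotation vector about the world's x, y, z in rad. In form: [[x, y, z, wx, wy, wz], ...]. A call has 1 to 8 rows; each row shifts and turns the commanded pose from where the row before left it; what a row does not reach is not made up. A row lasts 1/12 s, in which the tool goes at most 41.7 mm and 7.16 degrees, less where a joint would pass 70% of its speed; a pose out of reach is approached as far as the arm can. A call is refused whole if a number of a shift passes 41.7 or a number of a turn 0.125, either way. A call with a gripper value outside its range is refused whole. "grip" is the finger opening in mm, from 0 to 94, set as the call begins (left out, the last holds). The fingers move at their own pace and stop on an object; the grip force is fixed at half the most. Time passes only in rows, so rows that do not move let the fingers close. It gives the time, the measured TCP pose, the force, the opening and the grip force at its end, in the units of the state.
- sensors.get_obs(): the state, without advancing time (a new reading comes with each control period).
- optics.snapshot(name): name is "side" or "top" or "wrist"; returns the picture (400x640x3 uint8, red, green, blue); there is no depth.
- optics.camera_model(name): a dict with "vertical_fov" (degrees; the focal length in pixels is half the picture's height over the tangent of half this angle, whatever the lens; pixels are square), "cx", "cy" (the principal point, pixels), "R" (3x3) and "t" (3): a world point X has camera coordinates R X + t. Camera axes: x right, y down, z forward; pixel columns grow to the right and rows downward; lengths in m; the calibration is good to about 2 mm. A picture is of the moment at which its call begins: read the wrist's pose just before it. camera_model takes no time and is no camera call; for the wrist camera it gives the pose at the moment of the call.
- ticket.close_job(): hands the job in; it is judged then, once.
The state is a dict: "time": time; "joint_positions": joint angles; "qvel": joint speeds; "joint_torque": joint torques, N m; "tool_pos": TCP position; "ee_rot": TCP orientation; "wrist_force": force on the tool from outside, world axes, zero at the start; "wrist_torque": the same for the moment, N m; "width": finger opening in m; "finger_force": force on a finger pad.
Only numpy, scipy, OpenCV 4.12 (cv2) and the standard library are available. Lean on these libraries where they do the work, as an engineer would, in place of code of your own. Each camera call takes 0.05 s, during which the arm holds its last target. There are 200 camera calls.

### The job

One of the four snack punnets on the white board has red, unripe berries among its blue ones. Pick it up and hold it in the air in front of the inspection camera, lid up and underside squarely facing the lens, centred in the picture, underside 18 cm from the lens glass, and its long side running level across the picture. Finish while holding it still there; do not touch the camera, and leave the other three punnets standing where they are.

Things in the scene. Friction and masses are not known exactly. Their poses are not given: they have to be found in the camera images.
- punnet_red: clear closed snack punnet, 100 (its x) x 60 (its y) x 45 mm (its z, up), about 90 g, rigid, with red berries mixed among dark blue ones; stands lid up on the white board. Origin: centre of its underside. Can be pinched across its 60 mm sides anywhere along its height; a small flat lid tab (8 mm, look only) sticks out at its +x end.
- camera_lens (a point): centre of the lens glass of the inspection camera: dark blue round glass (28 mm) ringed by white lamps on a black 50 x 50 x 60 mm head, about 0.13 m above the table. z: viewing direction, out of the glass, sloping up (48 to 66 degrees above level) and roughly towards the robot; y: level, across the picture; x: up in the picture. The slope stays as it starts.
- camera: the whole inspection camera with its stand, fixed to the table; origin: centre of the underside of the stand; x points away from the viewing side, z up. A dark base 130 (x) x 110 x 14 mm, a post, and a grey fork 88 mm wide and 110 mm high holding the head.
- board: white packing board, 320 (x) x 340 (y) x 8 mm, fixed to the table; origin: centre of its underside. The four punnets stand on it about 150 mm (x) by 170 mm (y) apart, in any order, turned up to 0.2 rad against it.
- punnet_a: clear closed snack punnet, 100 (its x) x 60 (its y) x 45 mm (its z, up), about 90 g, rigid, with dark blue berries only; stands lid up on the white board. Origin: centre of its underside. Can be pinched across its 60 mm sides anywhere along its height; a small flat lid tab (8 mm, look only) sticks out at its +x end.
- punnet_b: clear closed snack punnet, 100 (its x) x 60 (its y) x 45 mm (its z, up), about 90 g, rigid, with dark blue berries only; stands lid up on the white board. Origin: centre of its underside. Can be pinched across its 60 mm sides anywhere along its height; a small flat lid tab (8 mm, look only) sticks out at its +x end.
- punnet_c: clear closed snack punnet, 100 (its x) x 60 (its y) x 45 mm (its z, up), about 90 g, rigid, with dark blue berries only; stands lid up on the white board. Origin: centre of its underside. Can be pinched across its 60 mm sides anywhere along its height; a small flat lid tab (8 mm, look only) sticks out at its +x end.
Not all that is in view belongs to the job. What is shaped like the punnet_red but green or yellow is not meant.

How it is judged:
By the outcome, as a careful person would: the job done as asked, in the order asked, and still so for the second after the job is handed in, while the arm keeps its last pose, push and grip.
It also fails if it takes over 32 s, if anything falls off the work surface, if the arm or the gripper's body presses on something with over 40 N, if the wrist force passes 120 N, or if a joint passes its speed limit or range.

## Working session

There is one attempt and no reset: what is moved stays moved. The work goes in short steps, Python scripts to look and compute and a tool call to move; the robot and the scene stay as the last step left them, time stands still between calls to the robot, and variables do not carry over. Pictures are saved under pics/ and viewed, at most 10 in all, crops included, and the job is handed in when it is done.

Besides the shell and the picture viewer there is one more tool, called after "Call:" as a command line: name --pt "numbers of a row" for each row, then --argument value for the rest. send_rows: Moves the arm, as the interface text tells. Its arguments: {"type":"object","properties":{"rows":{"type":"array"},"grip":{"type":"number"}},"required":["rows"]}

```bash
mkdir -p pics; ls
python3 - <<'E'
from bench import sensors, optics
import cv2,numpy as np
np.set_printoptions(precision=4,suppress=True)
for n in ["side","top","wrist"]:
    m=optics.camera_model(n); print(n,m)
    im=optics.snapshot(n); cv2.imwrite(f"pics/{n}0.png",im[...,::-1])
o=sensors.get_obs(); print(o)
E
```

```text
pics
side {'vertical_fov': 53.69347402383907, 'cx': 322.1382925101228, 'cy': 200.6174465615968, 'R': array([[ 0.9514, -0.308 , -0.0061],
       [-0.1956, -0.5887, -0.7843],
       [ 0.238 ,  0.7474, -0.6203]]), 't': array([-0.5885,  0.2167,  0.7675])}
top {'vertical_fov': 50.26821603251199, 'cx': 308.9544115010101, 'cy': 203.10005929703672, 'R': array([[-0.0242, -0.9997,  0.0088],
       [-0.988 ,  0.0225, -0.1528],
       [ 0.1526, -0.0123, -0.9882]]), 't': array([-0.0002,  0.6176,  0.9322])}
wrist {'vertical_fov': 63.023736223117524, 'cx': 320.6296579394756, 'cy': 200.339147361849, 'R': array([[ 0.3934,  0.9194, -0.0021],
       [ 0.8921, -0.3812,  0.2426],
       [ 0.2222, -0.0973, -0.9701]]), 't': array([-0.5484, -0.0255,  0.3897])}
{'time': 0.15, 'joint_positions': array([ 1.0639,  0.0878,  1.3719,  0.    ,  1.6836, -0.1031]), 'qvel': array([ 0.0019, -0.0019, -0.005 , -0.0002, -0.0016, -0.0006]), 'joint_torque': array([  0.0015, -34.0647, -30.2791,   0.0718,   0.0306,  -0.0001]), 'tool_pos': array([0.2159, 0.5054, 0.2296]), 'ee_rot': array([-3.1399, -0.0002,  2.7378]), 'wrist_force': array([ 0.8735, -0.096 , -0.2153]), 'wrist_torque': array([0.0161, 0.033 , 0.0046]), 'finger_force': 0.0, 'width': 0.09428784916419494}
```

View pics/top0.png

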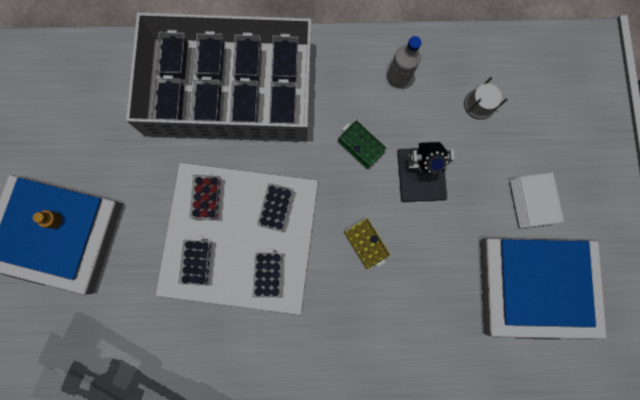

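View pics/side0.png

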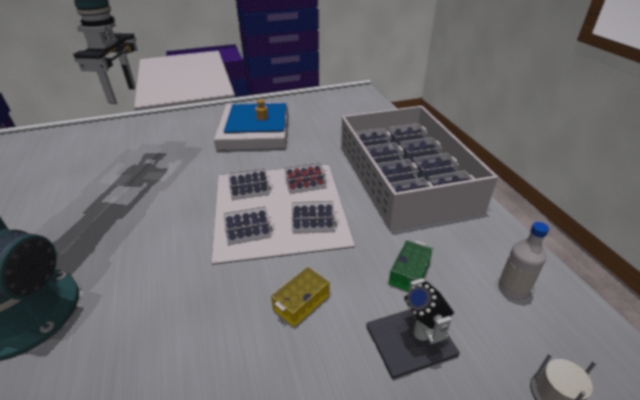

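The pictures show four punnets on the board. In the top view they are at (206,197), (275,207), (196,262) and (268,274). The red-berried one is at (206,197), which is (306,177) in the side view. The yellow punnet at (367,243), the green one at (362,144) and the bin contents are distractors. The inspection camera is at (434,163) in the top view and its lens at (420,298) in the side view. I'll confirm this in one enlarged crop and measure.

```bash
cat > h.py <<'E'
import numpy as np,cv2
np.set_printoptions(precision=4,suppress=True)
def ray(m,uv):
    f=200/np.tan(np.radians(m["vertical_fov"]/2))
    d=np.array([(uv[0]-m["cx"])/f,(uv[1]-m["cy"])/f,1.])
    R=np.array(m["R"]);t=np.array(m["t"])
    d=R.T@d
    return -R.T@t,d/np.linalg.norm(d)
def onz(m,uv,z):
    c,d=ray(m,uv); return c+d*(z-c[2])/d[2]
def tri(obs):
    A=np.zeros((3,3));b=np.zeros(3)
    for m,uv in obs:
        c,d=ray(m,uv);P=np.eye(3)-np.outer(d,d);A+=P;b+=P@c
    X=np.linalg.solve(A,b)
    res=[np.linalg.norm((np.eye(3)-np.outer(d,d))@(X-c)) for c,d in [ray(m,uv) for m,uv in obs]]
    return X,np.array(res)
def proj(m,X):
    f=200/np.tan(np.radians(m["vertical_fov"]/2))
    p=np.array(m["R"])@X+np.array(m["t"]); return np.array([m["cx"]+f*p[0]/p[2],m["cy"]+f*p[1]/p[2]])
E
python3 - <<'E'
from h import *
from bench import optics
T=optics.camera_model("top");S=optics.camera_model("side")
im=cv2.imread("pics/top0.png");sd=cv2.imread("pics/side0.png")
sm=lambda i,u,v,w,h,k:cv2.resize(i[v:v+h,u:u+w],None,fx=k,fy=k,interpolation=cv2.INTER_CUBIC)
a=np.hstack([sm(im,155,160,80,60,5),sm(sd,275,150,80,60,5)])
b=np.hstack([sm(im,395,130,80,60,5),sm(sd,385,270,80,60,5)])
cv2.imwrite("pics/crop1.png",np.vstack([a,b]))
# lid rectangle of the red one: non-white area inside the board
for n,(u,v) in dict(red=(206,197),b=(275,207),c=(196,262),d=(268,274)).items():
    print(n,onz(T,(u,v),.04))
for z in(.1,.13,.16): print("lens",z,onz(T,(436,163),z))
print("lens tri",tri([(T,(436,163)),(S,(420,298))]))
# blue lens segmentation
for nm,i,u,v,w,h in(("top",im,395,130,80,60),("side",sd,385,270,80,60)):
    h_=cv2.cvtColor(i[v:v+h,u:u+w],cv2.COLOR_BGR2HSV)
    M=cv2.inRange(h_,(105,120,40),(125,255,255));n,l,s,c=cv2.connectedComponentsWithStats(M)
    k=1+np.argmax(s[1:,4]) if n>1 else 0;print(nm,c[k]+[u,v],s[k])
E
```

```text
red [0.6383 0.2232 0.04  ]
b [0.6113 0.0638 0.04  ]
c [0.4896 0.2439 0.04  ]
d [0.4589 0.0815 0.04  ]
lens 0.1 [ 0.6926 -0.2971  0.1   ]
lens 0.13 [ 0.6853 -0.2875  0.13  ]
lens 0.16 [ 0.6779 -0.2778  0.16  ]
lens tri (array([ 0.6894, -0.291 ,  0.1215]), array([0.002, 0.002]))
top [436.8359 163.8984] [ 36  28  13  13 128]
side [418.0829 297.3561] [ 26  19  16  17 205]
```

View pics/crop1.png

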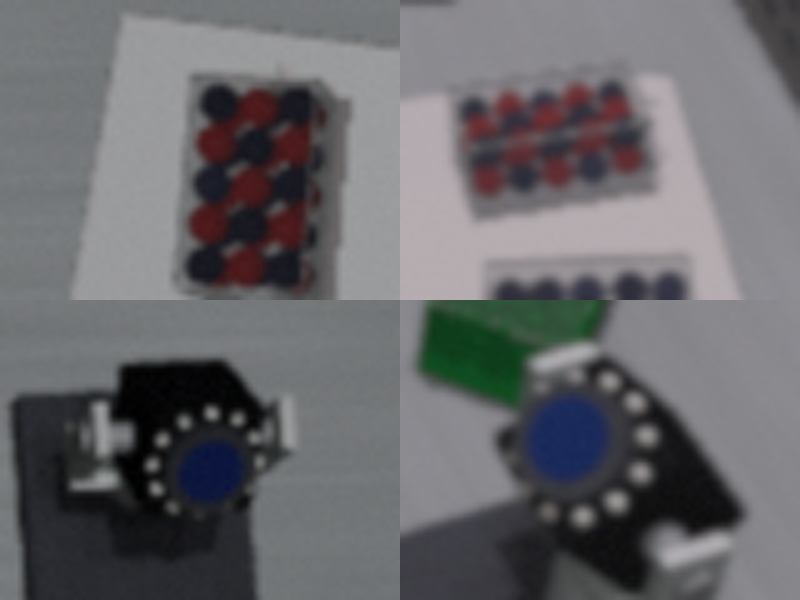

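The crop confirms it: the punnet at top (206,197) has red berries mixed with blue, with its tab on the far side. The lens is at top (437,164) and side (418,297), with a ring of white lamps. Next I'll check what the wrist camera sees.

View pics/wrist0.png

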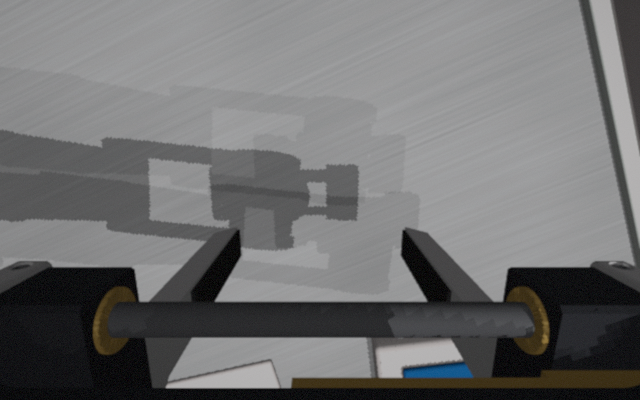

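The wrist picture shows the fingers and gripper body covering rows below about 230, so only the upper half is free. I'll get the camera's azimuth from its base in the top view and a better lens centre before surveying.

Run:
```python
from h import *
from bench import optics
T=optics.camera_model("top");S=optics.camera_model("side")
im=cv2.imread("pics/top0.png")
L,r=tri([(T,(436.84,163.9)),(S,(418.08,297.36))]);print("lens",L,r)
g=im.max(2)[130:215,390:460]; M=(g<85).astype(np.uint8)
# left and bottom edges of the base (free of the head): subrow scans
l=[(390+np.argmax(M[v-130]),v) for v in range(156,196,2)]
rr=[(390+69-np.argmax(M[v-130][::-1]),v) for v in range(180,197,2)]
b=[(u,130+84-np.argmax(M[::-1,u-390])) for u in range(405,444,2)]
for n,p in(("left",l),("right",rr),("bottom",b)):
    P=np.array([onz(T,q,.014)[:2] for q in p]);vx,vy,x,y=cv2.fitLine(P.astype(np.float32),cv2.DIST_HUBER,0,.001,.001).ravel()
    print(n,np.degrees(np.arctan2(vy,vx)),x,y)
```

```text
lens [ 0.6858 -0.2912  0.1251] [0.0014 0.0014]
left 1.0293928 0.68620056 -0.23297973
right 0.51113015 0.6517839 -0.3432048
bottom -89.23902 0.6224728 -0.2853834
```

Call:
send_rows --pt "16.5 -33 8 0 0 -0.117" --pt "16.5 -33 8 0 0 -0.117" --pt "16.5 -33 8 0 0 -0.117" --pt "16.5 -33 8 0 0 -0.117" --pt "16.5 -33 8 0 0 -0.117" --pt "16.5 -33 8 0 0 -0.117" --pt "16.5 -33 8 0 0 -0.117" --pt "16.5 -33 8 0 0 -0.117"

```text
time: 0.82
tool_pos: [0.3483, 0.2401, 0.2947]
ee_rot: [3.141, 0.0, 1.796]
wrist_force: [-0.1, -0.3, -0.4]
width: 0.0943
finger_force: 0.0
```

Call:
send_rows --pt "16.5 -33 0 0 0 -0.03" --pt "16.5 -33 0 0 0 -0.03" --pt "16.5 -33 0 0 0 -0.03" --pt "16.5 -33 0 0 0 -0.03" --pt "16.5 -33 0 0 0 -0.03" --pt "16.5 -33 0 0 0 -0.03" --pt "16.5 -33 0 0 0 -0.03" --pt "16.5 -33 0 0 0 -0.03"

```text
time: 1.48
tool_pos: [0.4804, -0.0241, 0.2942]
ee_rot: [-3.141, -0.0, 1.56]
wrist_force: [0.3, 1.1, 0.8]
width: 0.0939
finger_force: 0.0
```

Call:
send_rows --pt "16.5 -33 -6 0 -0.072 0" --pt "16.5 -33 -6 0 -0.072 0" --pt "16.5 -33 -6 0 -0.072 0" --pt "16.5 -33 -6 0 -0.072 0" --pt "16.5 -33 -6 0 -0.072 0" --pt "16.5 -33 -6 0 -0.072 0" --pt "16.5 -33 -6 0 -0.072 0" --pt "16.5 -33 -6 0 -0.072 0"

```text
time: 2.15
tool_pos: [0.6124, -0.2881, 0.2465]
ee_rot: [2.562, -0.004, 1.562]
wrist_force: [1.5, 0.5, 0.5]
width: 0.0939
finger_force: 0.0
```

Call:
send_rows --pt "0 0 0 0 0 0" --pt "0 0 0 0 0 0"

```text
time: 2.32
tool_pos: [0.6107, -0.2876, 0.2434]
ee_rot: [2.57, -0.008, 1.56]
wrist_force: [-0.8, 0.2, -0.2]
width: 0.094
finger_force: 0.0
```

```bash
cat > shot.py <<'E'
import sys,pickle
from h import *
from bench import optics,sensors
n=sys.argv[1]
o=sensors.get_obs();m=optics.camera_model("wrist");im=optics.snapshot("wrist")
cv2.imwrite(f"pics/{n}.png",im[...,::-1]);pickle.dump(m,open(f"{n}.pkl","wb"))
print(o["time"],o["tool_pos"],o["ee_rot"],o["joint_positions"],proj(m,np.array([.6858,-.2912,.1251])))
E
python3 shot.py v1
```

```text
2.3167 [ 0.6107 -0.2876  0.2434] [ 2.5701 -0.0083  1.5602] [-0.694   0.0342  1.5033  0.3858  1.1736 -0.7533] [319.7567 199.8832]
```

View pics/v1.png

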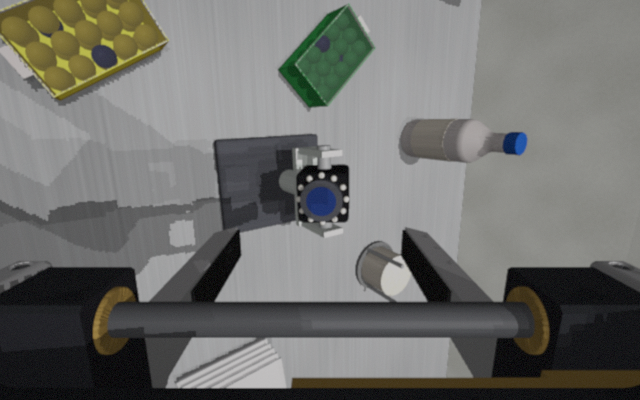

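Call:
send_rows --pt "-28 0 -18 0 0 0" --pt "-28 0 -18 0 0 0" --pt "-28 0 -18 0 0 0" --pt "0 0 0 0 0 0" --pt "0 0 0 0 0 0"

```text
time: 2.78
tool_pos: [0.5272, -0.2844, 0.1918]
ee_rot: [2.567, -0.006, 1.564]
wrist_force: [-0.5, -0.8, 0.2]
width: 0.0941
finger_force: 0.0
```

```bash
python3 shot.py v2
```

```text
2.7833 [ 0.5272 -0.2844  0.1918] [ 2.5667 -0.0064  1.5637] [-0.8088 -0.098   1.7368  0.4523  1.1258 -0.9184] [424.2226 201.6922]
```

Call:
send_rows --pt "30 -25 18 0 0 0" --pt "30 -25 18 0 0 0" --pt "30 -25 18 0 0 0" --pt "30 -15 18 0 0 0" --pt "0 0 0 0 0 0" --pt "0 0 0 0 0 0"

```text
time: 3.33
tool_pos: [0.6485, -0.3741, 0.2659]
ee_rot: [2.562, -0.002, 1.566]
wrist_force: [0.1, 0.5, -0.6]
width: 0.094
finger_force: 0.0
```

```bash
python3 shot.py v3
cat > lamps.py <<'E'
import pickle
from h import *
L0=np.array([.6858,-.2912,.1251]);out={}
tiles=[]
for n in("v1","v2","v3"):
    m=pickle.load(open(n+".pkl","rb"));im=cv2.imread(f"pics/{n}.png");p=proj(m,L0).astype(int)
    x0,y0=p-45;k=8
    c=cv2.resize(im[y0:y0+90,x0:x0+90],None,fx=k,fy=k,interpolation=cv2.INTER_CUBIC)
    B=cv2.inRange(cv2.cvtColor(c,cv2.COLOR_BGR2HSV),(105,110,40),(130,255,255))
    cs,_=cv2.findContours(B,cv2.RETR_EXTERNAL,cv2.CHAIN_APPROX_NONE);cc=max(cs,key=cv2.contourArea)
    e=cv2.fitEllipse(cc);ctr=np.array(e[0])
    W=(c.min(2)>125).astype(np.uint8);q,l,s,cen=cv2.connectedComponentsWithStats(W)
    R=max(e[1])/2
    pts=[cen[i] for i in range(1,q) if 300<s[i,4]<6000 and 1.1*R<np.linalg.norm(cen[i]-ctr)<2.1*R]
    for z in pts: cv2.circle(c,tuple(z.astype(int)),6,(0,0,255),-1)
    cv2.ellipse(c,e,(0,255,0),1)
    tiles.append(cv2.resize(c,(266,266)))
    un=lambda z:np.array([x0,y0])+(np.array(z)+.5)/k-.5
    out[n]=(m,un(ctr),[un(z) for z in pts]);print(n,un(ctr),np.array(e[1])/k,len(pts))
cv2.imwrite("pics/tiles.png",np.hstack(tiles));pickle.dump(out,open("lamps.pkl","wb"))
print("lens",*tri([(o[0],o[1]) for o in out.values()]))
E
python3 lamps.py
```

```text
3.3333 [ 0.6485 -0.3741  0.2659] [ 2.5618 -0.0016  1.5659] [-0.7661  0.2037  1.2743  0.4109  1.2487 -0.8094] [266.5963 102.3557]
v1 [320.6874 200.9807] [28.8868 29.8595] 8
v2 [425.0281 202.8196] [28.4927 30.7075] 6
v3 [267.695  103.5934] [31.7018 33.8323] 11
lens [ 0.6865 -0.2923  0.1255] [0.     0.     0.0001]
```

View pics/tiles.png

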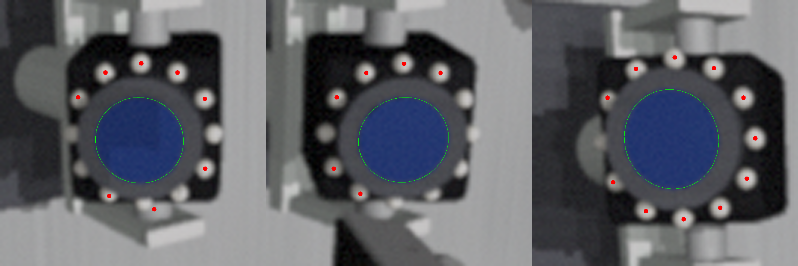

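The three tiles show the glass at the tile centres, about 30 px wide in the full pictures, with the lamp ring around it. One mark in v1 (tile pixel (154,209)) is the fork screw. Next I'll match lamps by ring angle, triangulate them and fit the plane.

```bash
cat > axis.py <<'E'
import pickle
from h import *
out=pickle.load(open("lamps.pkl","rb"));L=np.array([.6865,-.2923,.1255])
az=np.radians(180.8);n=np.array([np.cos(az)*.545,np.sin(az)*.545,.839]);off=0
for it in range(8):
    y=np.cross([0,0,1],n);y=-y/np.linalg.norm(y) if y[1]<0 else y/np.linalg.norm(y);x=np.cross(y,n)
    G={}
    for k,(m,c,P) in out.items():
        for p in P:
            o,d=ray(m,p);X=o+d*(((L-off*n)-o)@n)/(d@n);v=X-L
            a=np.degrees(np.arctan2(v@y,v@x));r=np.hypot(v@x,v@y);i=round(a/30)
            if it==7: print(k,p,"ang %.1f r %.1f"%(a,r*1e3))
            if abs(a-30*i)<9: G.setdefault(i%12,[]).append((m,p))
    Q=[]
    for i,g in sorted(G.items()):
        if len(g)<2: continue
        X,r=tri(g)
        if it==7: print(i,len(g),X,r*1e3)
        if r.max()<.0008: Q.append(X)
    Q=np.array(Q);c=Q.mean(0);nn=np.linalg.svd(Q-c)[2][2];nn*=np.sign(nn[2])
    n=nn;off=-(c-L)@n
    print(len(Q),"n",nn,"elev %.2f az %.2f off %.1f mm rms %.2f mm"%(np.degrees(np.arcsin(nn[2])),np.degrees(np.arctan2(nn[1],nn[0])),off*1e3,1e3*np.std((Q-c)@n)))
E
python3 axis.py
```

```text
8 n [-0.6046 -0.0067  0.7965] elev 52.80 az -179.36 off 7.4 mm rms 0.21 mm
8 n [-0.6046 -0.0067  0.7965] elev 52.80 az -179.36 off 7.4 mm rms 0.21 mm
8 n [-0.6046 -0.0067  0.7965] elev 52.80 az -179.36 off 7.4 mm rms 0.21 mm
8 n [-0.6046 -0.0067  0.7965] elev 52.80 az -179.36 off 7.4 mm rms 0.21 mm
8 n [-0.6046 -0.0067  0.7965] elev 52.80 az -179.36 off 7.4 mm rms 0.21 mm
8 n [-0.6046 -0.0067  0.7965] elev 52.80 az -179.36 off 7.4 mm rms 0.21 mm
8 n [-0.6046 -0.0067  0.7965] elev 52.80 az -179.36 off 7.4 mm rms 0.21 mm
v1 [321.3334 174.9869] ang 88.5 r 23.2
v1 [309.2171 178.1413] ang 118.2 r 23.0
v1 [333.6488 178.1491] ang 59.0 r 23.4
v1 [342.8335 187.0147] ang 29.4 r 23.6
v1 [299.961  186.5497] ang 148.4 r 23.4
v1 [342.9952 210.623 ] ang -29.1 r 23.5
v1 [310.5002 219.8173] ang -117.8 r 23.4
v1 [325.8122 224.3752] ang -81.3 r 25.6
v2 [425.222  177.0892] ang 88.6 r 23.1
v2 [412.4473 180.1975] ang 118.8 r 23.0
v2 [437.619  180.2147] ang 58.7 r 23.4
v2 [402.5543 188.5027] ang 148.7 r 23.4
v2 [401.5266 212.5747] ang -149.4 r 23.2
v2 [410.4714 221.1024] ang -118.2 r 23.2
v3 [268.8758  76.
[... 232 characters left out ...]
16.9689] ang -28.8 r 23.6
v3 [248.0226 118.2193] ang -149.5 r 23.4
v3 [284.2827 126.9131] ang -58.2 r 23.3
v3 [259.0734 127.982 ] ang -117.4 r 23.1
v3 [271.8352 130.7406] ang -87.9 r 23.1
1 2 [ 0.7072 -0.2805  0.1321] [0. 0.]
2 3 [ 0.7004 -0.2721  0.1269] [0.0661 0.0586 0.0685]
3 3 [ 0.6913 -0.2691  0.1199] [0.0317 0.0758 0.0767]
4 3 [ 0.6821 -0.2721  0.1128] [0.1052 0.1069 0.0658]
5 3 [ 0.6748 -0.2801  0.1078] [0.0983 0.0911 0.0524]
7 2 [ 0.6751 -0.3042  0.1077] [0.083 0.083]
8 3 [ 0.6828 -0.313   0.1128] [0.2106 0.0834 0.1764]
9 2 [ 0.6881 -0.3146  0.1301] [0.8119 0.8119]
11 2 [ 0.7074 -0.3035  0.1322] [0.053 0.053]
8 n [-0.6046 -0.0067  0.7965] elev 52.80 az -179.36 off 7.4 mm rms 0.21 mm
```

Call:
send_rows --pt "0 37 0 0 0.072 0" --pt "0 37 0 0 0.072 0" --pt "0 37 0 0 0.072 0" --pt "0 37 0 0 0.072 0" --pt "0 37 0 0 0.072 0" --pt "0 37 0 0 0.072 0" --pt "0 37 0 0 0.072 0" --pt "0 37 0 0 0.072 0"

```text
time: 4.05
tool_pos: [0.6438, -0.0753, 0.2643]
ee_rot: [-3.14, 0.001, 1.562]
wrist_force: [0.3, -0.6, -1.4]
width: 0.0942
finger_force: 0.0
```

Call:
send_rows --pt "2.5 37 -5 0 0 0.12" --pt "2.5 37 -5 0 0 0.12" --pt "2.5 37 -5 0 0 0.12" --pt "2.5 37 -5 0 0 0.12" --pt "2.5 37 -5 0 0 0.12" --pt "2.5 37 -5 0 0 0.12" --pt "2.5 37 -5 0 0 0.12" --pt "2.5 37 -5 0 0 0.12"

```text
time: 4.72
tool_pos: [0.6637, 0.2202, 0.2233]
ee_rot: [3.141, -0.0, 2.528]
wrist_force: [-0.0, 0.5, 0.2]
width: 0.0941
finger_force: 0.0
```

Call:
send_rows --pt "0 0 -3 0 0 0.12" --pt "0 0 -3 0 0 0.12" --pt "0 0 -3 0 0 0.12" --pt "0 0 -3 0 0 0.12" --pt "0 0 -3 0 0 0.12" --pt "0 0 0 0 0 0" --pt "0 0 0 0 0 0"

```text
time: 5.3
tool_pos: [0.6642, 0.2182, 0.208]
ee_rot: [3.142, -0.001, 3.119]
wrist_force: [-0.4, 0.8, 0.3]
width: 0.0941
finger_force: 0.0
```

```bash
python3 shot.py r1
```

```text
5.3 [0.6642 0.2182 0.208 ] [ 3.1416 -0.0005  3.1193] [ 0.2363  0.4317  0.9927  0.0002  1.7177 -1.3121] [-330.3196  254.8507]
```

View pics/r1.png

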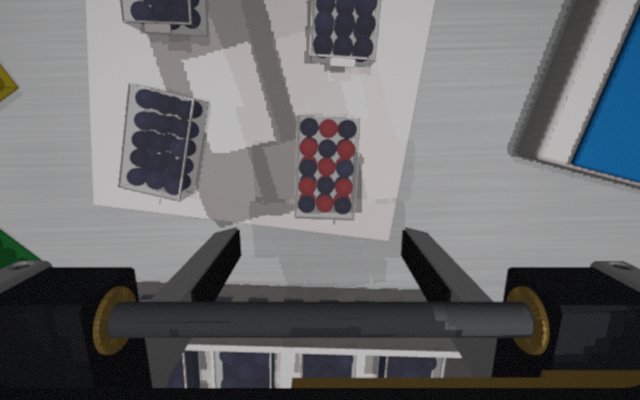

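The wrist picture shows the red punnet with lid corners near (298,115), (360,117), (357,219) and (296,217), and its tab at (334,221), the far end. I'll measure it from the berry blobs and the lid outline, checked on one crop.

Run:
```python
import pickle
from h import *
m=pickle.load(open("r1.pkl","rb"));im=cv2.imread("pics/r1.png")
x0,y0,k=285,100,5
c=cv2.resize(im[y0:y0+130,x0:x0+90],None,fx=k,fy=k,interpolation=cv2.INTER_CUBIC)
hsv=cv2.cvtColor(c,cv2.COLOR_BGR2HSV)
B=((hsv[...,1]>75)&(c.max(2)<170)).astype(np.uint8)|(c.max(2)<75).astype(np.uint8)
B=cv2.morphologyEx(B,cv2.MORPH_OPEN,np.ones((15,15)))
D=cv2.distanceTransform(B,cv2.DIST_L2,5);q,l,s,cen=cv2.connectedComponentsWithStats((D>20).astype(np.uint8))
pts=np.array([[x0+(a+.5)/k-.5,y0+(b+.5)/k-.5] for (a,b),st in zip(cen[1:],s[1:]) if st[4]>30])
print(len(pts))
for z in(.03,.04,.045):
    W=np.array([onz(m,p,z)[:2] for p in pts]);r=cv2.minAreaRect((W*1000).astype(np.float32));print(z,r,W.mean(0))
# outline: predict lid rectangle from the berries and draw
(cx,cy),(w,h),a=r
for p in pts: cv2.circle(c,tuple(int(v) for v in ((p-[x0,y0])*k)),5,(0,255,0),-1)
for ang,col in((a,(255,0,255)),):
    if w<h: ang+=90
    A=np.radians(ang);ex=np.array([np.cos(A),np.sin(A)]);ey=np.array([-ex[1],ex[0]]);C=np.array([cx,cy])/1000
    print("ang",ang)
    for z,col in((.053,(255,0,255)),(.008,(0,255,255))):
        P=[proj(m,np.r_[C+.05*sx*ex+.03*sy*ey,z]) for sx,sy in((1,1),(1,-1),(-1,-1),(-1,1))]
        cv2.polylines(c,[((np.array(P)-[x0,y0])*k).astype(int)],True,col,1)
cv2.imwrite("pics/r1c.png",cv2.resize(c,None,fx=.9,fy=.9))
```

```text
10
0.03 ((637.0350952148438, 223.7294921875), (37.6966552734375, 68.22532653808594), 86.43206024169922) [0.6345 0.2238]
0.04 ((635.7525024414062, 223.587158203125), (36.56024169921875, 66.16854095458984), 86.43205261230469) [0.6333 0.2237]
0.045 ((635.111083984375, 223.5159912109375), (35.992042541503906, 65.1402359008789), 86.43207550048828) [0.6327 0.2236]
ang 176.43207550048828
```

View pics/r1c.png

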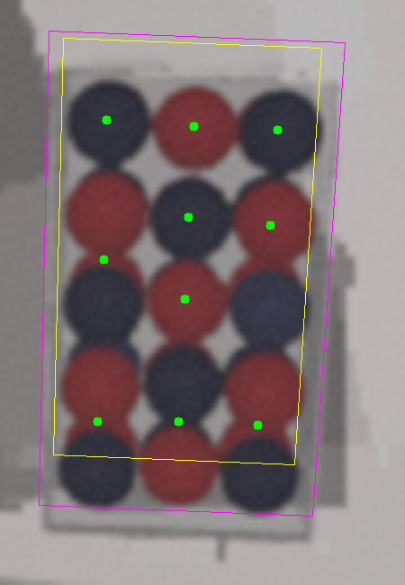

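The crop shows the lid outline at (57,68), (338,80), (310,540) and (43,530), and corner berries at (109,122), (281,130), (261,473) and (97,468). The lower berry blobs merged, so I'll use these corners instead.

Run:
```python
import pickle
from h import *
m=pickle.load(open("r1.pkl","rb"))
f=lambda P:np.array([[285+a/4.5,100+b/4.5] for a,b in P])
for P,zs in(([(57,68),(338,80),(310,540),(43,530)],(.045,.053)),([(109,122),(281,130),(261,473),(97,468)],(.035,.04))):
    for z in zs:
        W=np.array([onz(m,p,z)[:2] for p in f(P)])
        d=(W[2]+W[3]-W[0]-W[1])/2;e=(W[0]+W[3]-W[1]-W[2])/2
        print(z,W.mean(0),"long",np.linalg.norm(d),np.degrees(np.arctan2(d[1],d[0])),"wide",np.linalg.norm(e),np.degrees(np.arctan2(e[1],e[0])))
```

```text
0.045 [0.6427 0.2236] long 0.10079850250261126 -3.650350175772936 wide 0.05953083481726889 -93.61001374018615
0.053 [0.6415 0.2235] long 0.09825242850242442 -3.650350175772937 wide 0.058027142728849776 -93.61001374018615
0.035 [0.642  0.2238] long 0.07749565577408674 -3.705486459029504 wide 0.03759825411588747 -93.50692987533958
0.04 [0.6412 0.2237] long 0.07630968493553898 -3.7054864590294696 wide 0.03702286143720953 -93.50692987533948
```

Call:
send_rows --pt "-11.2 2.7 -12 0 0 -0.0207" --pt "-11.3 2.7 -20 0 0 -0.0207" --pt "0 0 -30 0 0 0" --pt "0 0 -30 0 0 0" --pt "0 0 -25 0 0 0" --pt "0 0 -15 0 0 0" --pt "0 0 0 0 0 0" --pt "0 0 0 0 0 0"

```text
time: 6.02
tool_pos: [0.6421, 0.2234, 0.0753]
ee_rot: [-3.141, -0.002, 3.079]
wrist_force: [-0.2, -0.8, 0.9]
width: 0.094
finger_force: 0.0
```

Call:
send_rows --pt "0 0 -15 0 0 0" --pt "0 0 -12 0 0 0" --pt "0 0 -8 0 0 0" --pt "0 0 0 0 0 0" --pt "0 0 0 0 0 0"

```text
time: 6.43
tool_pos: [0.6427, 0.2235, 0.0407]
ee_rot: [-3.142, -0.001, 3.08]
wrist_force: [-0.1, -0.3, 0.1]
width: 0.094
finger_force: 0.0
```

Call:
send_rows --pt "0 0 0 0 0 0" --pt "0 0 0 0 0 0" --pt "0 0 0 0 0 0" --pt "0 0 0 0 0 0" --pt "0 0 0 0 0 0" --pt "0 0 0 0 0 0" --grip 40

```text
time: 6.93
tool_pos: [0.6429, 0.2236, 0.0411]
ee_rot: [3.141, 0.0, 3.08]
wrist_force: [-0.1, -0.8, -0.5]
width: 0.0599
finger_force: 30.0
```

Run:
```python
from bench import sensors
o=sensors.get_obs()
for k in("time","tool_pos","ee_rot","width","finger_force","wrist_force","joint_positions"):print(k,o[k])
```

```text
time 6.9333
tool_pos [0.64294945 0.22361192 0.04111915]
ee_rot [3.14125382e+00 4.32639786e-04 3.08041145e+00]
width 0.05990346461442827
finger_force 29.996739327907562
wrist_force [-0.10895258 -0.83432467 -0.5254178 ]
joint_positions [ 2.51371699e-01  4.70430570e-01  1.27513666e+00  1.92334841e-04
  1.39550956e+00 -1.25827699e+00]
```

Call:
send_rows --pt "0 0 15 0 0 0" --pt "0 0 30 0 0 0" --pt "0 0 30 0 0 0" --pt "0 0 30 0 0 0" --pt "-5 -25 29 0 0 -0.12" --pt "-5 -25 29 0 0 -0.12" --pt "-5 -25 29 0 0 -0.12" --pt "-5 -25 29 0 0 -0.12"

```text
time: 7.6
tool_pos: [0.6222, 0.1227, 0.2629]
ee_rot: [-3.141, -0.0, 2.595]
wrist_force: [-0.1, -0.0, -1.1]
width: 0.0599
finger_force: 30.0
```

Call:
send_rows --pt "-5 -30 4 0 0 -0.12" --pt "-5 -30 4 0 0 -0.12" --pt "-5 -30 4 0 0 -0.12" --pt "-5 -30 4 0 0 -0.12" --pt "-5 -30 4 0 0 -0.12" --pt "-5 -30 4 0 0 -0.12" --pt "-5 -30 4 0 0 -0.12" --pt "-5 -30 4 0 0 -0.12"

```text
time: 8.27
tool_pos: [0.5822, -0.1178, 0.2938]
ee_rot: [-3.141, -0.0, 1.634]
wrist_force: [-0.0, 0.5, -1.4]
width: 0.0599
finger_force: 30.0
```

Call:
send_rows --pt "-3 -22 0 0 0 -0.057" --pt "-3 -22 0 0.0011 -0.0927 0" --pt "-3 -22 0 0.0011 -0.0927 0" --pt "-3 -22 0 0.0011 -0.0927 0" --pt "-3 -22 0 0.0011 -0.0927 0" --pt "-3 -22 0 0.0011 -0.0927 0" --pt "-3 -22 0 0.0011 -0.0927 0" --pt "-3 -22 0 0.0011 -0.0927 0"

```text
time: 8.93
tool_pos: [0.5581, -0.2934, 0.2947]
ee_rot: [2.488, 0.002, 1.583]
wrist_force: [0.4, -0.0, -2.0]
width: 0.0599
finger_force: 30.0
```

Call:
send_rows --pt "0 0 0 0 0 0" --pt "0 0 0 0 0 0" --pt "0 0 0 0 0 0" --pt "0 0 0 0 0 0"

```text
time: 9.27
tool_pos: [0.5596, -0.2916, 0.2948]
ee_rot: [2.492, 0.001, 1.585]
wrist_force: [0.8, 0.0, -0.5]
width: 0.0598
finger_force: 30.0
```

```bash
cat > err.py <<'E'
from h import *
from bench import sensors
from scipy.spatial.transform import Rotation as Ro
o=sensors.get_obs();R=Ro.from_euler("xyz",o["ee_rot"]).as_matrix();p=o["tool_pos"]
n=np.array([-.6046,-.0072,.7965]);n/=np.linalg.norm(n);L=np.array([.6865,-.2923,.1255])
tx=np.cross(n,[0,0,1]);tx/=np.linalg.norm(tx);G=np.c_[tx,np.cross(-n,tx),-n]
U=p+R@[.0010,0,.0331]
print(o["time"],p,o["width"],o["finger_force"],o["joint_positions"])
print("turn to go",Ro.from_matrix(G@R.T).as_rotvec(),"TCP to go mm",1e3*(L+.18*n-G@[.001,0,.0331]-p))
v=U-L;print("axial",v@n,"off",v@G[:,0],v@G[:,1])
E
python3 err.py
```

```text
9.2667 [ 0.5596 -0.2916  0.2948] 0.059754467832594464 29.996607899665833 [-0.8029 -0.0988  1.5596  0.4842  1.2402 -0.8732]
turn to go [ 0.0011  0.0001 -0.0024] TCP to go mm [-1.9431 -3.2053  0.4415]
axial 0.17845102713854308 off 0.00319935515332377 0.0013108108631697396
```

Very close. I'll make the small correction, then look with the side and top cameras to check that the punnet hasn't slipped in the grip.

Call:
send_rows --pt "-1.9 -3.2 0.4 0.001 0 -0.002" --pt "0 0 0 0 0 0" --pt "0 0 0 0 0 0" --pt "0 0 0 0 0 0"

```text
time: 9.6
tool_pos: [0.5574, -0.2952, 0.2945]
ee_rot: [2.492, -0.0, 1.582]
wrist_force: [-0.2, -0.8, -1.5]
width: 0.0601
finger_force: 30.0
```

```bash
python3 err.py
python3 - <<'E'
from h import *
from bench import optics,sensors
from scipy.spatial.transform import Rotation as Ro
o=sensors.get_obs();R=Ro.from_euler("xyz",o["ee_rot"]).as_matrix();p=o["tool_pos"]
t=[]
for n in("side","top"):
    m=optics.camera_model(n);im=optics.snapshot(n)[...,::-1].copy();k=5
    c=proj(m,p).astype(int);x0,y0=c-[40,40]
    if n=="side": y0=c[1]-30
    z=cv2.resize(im[y0:y0+110,x0:x0+80],None,fx=k,fy=k,interpolation=cv2.INTER_CUBIC)
    q=lambda X:tuple(int(v) for v in (proj(m,X)-[x0,y0]+.5)*k)
    B=lambda s,u,w:p+R@[.001+.05*s,.03*u,w]
    for w in(.0331,-.0119):
        cv2.polylines(z,[np.array([q(B(*s,w)) for s in((1,1),(1,-1),(-1,-1),(-1,1))])],True,(0,255,0) if w>0 else (255,0,255),1)
    t.append(z)
cv2.imwrite("pics/hold.png",np.hstack(t))
E
```

```text
9.6 [ 0.5574 -0.2952  0.2945] 0.06007756682679217 29.996504187583923 [-0.8114 -0.0976  1.5591  0.4873  1.2434 -0.8782]
turn to go [-0.0003 -0.0002  0.0003] TCP to go mm [0.2972 0.3568 0.7663]
axial 0.17957202488481167 off -0.00035056263001778296 -0.0007092413756068089
```

View pics/hold.png

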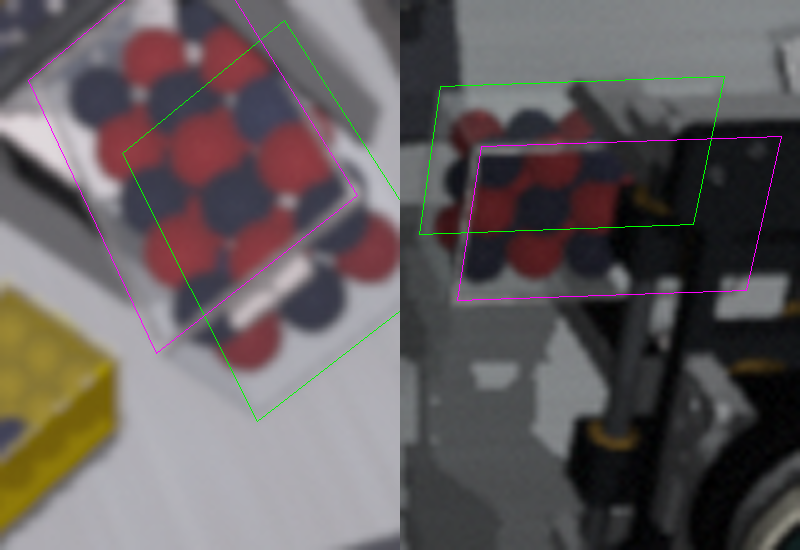

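The crop shows the held punnet's lid and underside edges lying on the predicted outlines in both views: lid corner about (355,197) in the side tile, left edge about (470,145)–(457,300) in the top tile. It hasn't slipped, and the remaining error is under 1 mm, so I'm handing in.

```bash
python3 -c "
from bench import ticket
print(ticket.close_job())"
```

```text
the job is handed in; nothing more can be done
None
```

I picked up the red-berry punnet and handed the job in at about 10 s, holding it still, lid up and long side level, with its underside square to the lens at 179.6 mm and under 1 mm off centre by my measurements; no verdict was returned, and the other three punnets and the camera were not touched.

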